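# Prop the tilt-out seed bin on the third hole of its stay

### The arm

A 6-joint arm with a two-finger parallel gripper is mounted at the origin on the work surface. World frame = base frame: x ahead of the robot, y to its left, z up, the work surface at z = 0. Lengths are in m, angles in rad, forces in N, time in s.
With the tool pointing down it reaches from about 0.375 to 0.975 m from the base axis. Payload 3.8 kg.
Tool frame: the origin (TCP) lies midway between the tips of the shut fingers; the grasp point (between the pads) lies 19 mm behind it; z points along the fingers, y is the line along which they close (so a half turn about z gives the same grasp; the last joint's range is limited). The gripper opens to 85 mm and grips with 20 to 120 N. Pads are 22 mm wide; open, the fingers measure 114 mm over their backs; the gripper's body (76 mm by 85 mm) begins 54 mm behind the grasp point. The pads swing forward as they close: fully open they stand 13 mm farther back than shut.
Start: joints at [-1.348, 0.264, 1.604, -0, 1.274, -0.037], TCP at [0.173, -0.652, 0.231] pointing down, gripper open.
Joint ranges: [-2.63, 2.63], [-0.94, 2.18], [0.31, 2.57], [-1.31, 4.45], [0, 2.66], [-2.55, 2.55]. Speed limits (rad/s): [2.57, 2.57, 3.14, 3.14, 3.14, 3.14].

### API

Orientations are given as a rotation vector (axis times angle).
In Python, from workcell import read_state, vision, ticket gives the robot as it stands. The module is installed in compiled form; this text tells all that it offers.
- The arm moves only by the tool jog_arm, never from a script. Its arguments are lists of equal length, an entry for each row: "turn": the turn, a rotation vector about the tool's x, y, z in rad, a list of three; "delta_pos": the shift along the tool's x, y, z in m, a list of three; "gripper": the finger opening in m, from 0 to 0.0854. In form: {"turn": [[rx, ry, rz], ...], "delta_pos": [[dx, dy, dz], ...], "gripper": [gripper, ...]}. A call has 1 to 20 rows; each row shifts and turns the commanded pose from where the row before left it, along the tool's axes as they then stand; what a row does not reach is not made up. A row lasts 1/12 s, in which the tool goes at most 41.7 mm and 7.16 degrees, less where a joint would pass 70% of its speed; a pose out of reach is approached as far as the arm can. A call with a gripper value outside its range is refused whole. The fingers move at their own pace and stop on an object; "grip_force" is the grip in N (left out, the last holds). Time passes only in rows, so rows that do not move let the fingers close. It gives the time, the measured TCP pose, the force, the opening and the grip force at its end, in the units of the state.
- read_state(): the state, without advancing time (a new reading comes with each control period).
- vision.read_camera(name): name is "scene" or "top"; returns the picture (384x512x3 uint8, red, green, blue); there is no depth.
- vision.calibration(name): a dict with "vfov" (degrees; the focal length in pixels is half the picture's height over the tangent of half this angle, whatever the lens; pixels are square), "cx", "cy" (the principal point, pixels), "R" (3x3) and "t" (3): a world point X has camera coordinates R X + t. Camera axes: x right, y down, z forward; pixel columns grow to the right and rows downward; lengths in m; the calibration is good to about 2 mm. A picture is of the moment at which its call begins. calibration takes no time and is no camera call.
- ticket.finish_job(): hands the job in; it is judged then, once.
The state is a dict: "time": time; "q": joint angles; "joint_vel": joint speeds; "joint_torque": joint torques, N m; "tool_pos": TCP position; "tcp_rot": TCP orientation; "wrist_force": force on the tool from outside, world axes, zero at the start; "torque": the same for the moment, N m; "width": opening from 0.0 (shut) to 1.0 (fully open); "grip_force": force on a finger pad.
Only numpy, scipy, OpenCV 4.12 (cv2) and the standard library are available. Lean on these libraries where they do the work, as an engineer would, in place of code of your own. Each camera call takes 0.05 s, during which the arm holds its last target. There are 200 camera calls.

### The job

Prop the clear seed bin open on the third hole of its brass stay, counting from the bin: draw the bin out, find the peg with that hole and press the stay gently down until it lies fully home on the peg's collar, then let go. Go easy, the peg is only clamped in its slot, and leave the seed jar, stone dish, spoon rest and glass jar where they stand.

Things in the scene. Friction and masses are not known exactly. Their poses are not given: they have to be found in the camera images.
- holder: white steel bin holder on a low adobe wall (one fixed body; wall top z 0.159). Origin at seat level under the middle of the bin's hinge line; x from the bin's front into the wall, y to the left for one facing the bin, z up. Its right cheek ends in a flat flange, y -0.112 to -0.077, top z 0.166. The stay lies over it and works in the upright plane y = -0.095
- bin (a joint): tilt of the clear acrylic bin (front 198 x 146 mm) about its hinge line, holder x 0, z 0.035, along y: 0 shut, positive out, its top going to holder -x; rad, at most 0.75. Stiff hinge: it stays where it is left; drawing it out takes 4 to 7 N at the stay's pivot. With the peg in the third hole it reads 0.37 to 0.58 (0.47 if the peg is mid-slot)
- pivot (a point): pivot of the stay in a brass fork at the top right of the bin's front: holder x 0, y -0.095, z 0.185 with the bin shut; it swings out with the bin, 150 mm from the hinge line
- stay: flat brass bar 22 mm wide, 4 mm thick, 190 mm long; origin at its pivot, mid-thickness; x along the bar away from the bin, z up. Four round through holes, 10 mm across, at x 40, 74, 108 and 142 mm. It turns up and down on a stiff pivot: stays where left, moves with 0.5 to 2 N down or 2 to 3 N up at the knob. Sprung side play, 5 mm either way at the knob
- hole3 (a point): centre of the third hole at the bar's underside (bar frame x 108 mm, z -2 mm)
- knob (a point): centre of the wooden ball knob, 20 mm across, on an 8 mm stem at the bar's free end (bar frame x 170 mm, z +26 mm). Pinch it from above, fingers closing along holder y; the ball can turn between the pads as the bar tilts
- keep: slotted brass plate 66 x 24 mm, 1.5 mm thick, fixed on the flange under the bar; origin mid-slot on the flange's top (holder x 0.040, y -0.095, z 0.166), axes as the holder's. In the slot, up to 12 mm to either side of the origin along x, an upright steel peg with a collar is clamped; exactly where is not measured and must be felt or seen
- slot (a point): mid-slot at the height of the collar's top, 4 mm over the flange (z 0.170). Peg: 8 mm across, 1 mm chamfer, tip at z 0.181; collar 20 mm across, fixed to the peg's foot. Bar's underside at the hole: z 0.170 when fully home, 0.181 when it only rides on the tip. Over 25 N of bar on peg or collar is too much; a push at the knob doubles there
- seed_jar: squat white clay seed jar, 96 mm across, 76 mm high, loose on the tile; origin at the centre of its underside. To be left alone
- stone_dish: polished stone dish, 104 mm across, 34 mm high, loose on the tile; origin at the centre of its underside. To be left alone
- spoon_rest: flat wooden spoon rest, round part 84 mm across with a tail, 12 mm high, 152 mm long, loose on the tile; origin under the centre of the round part. To be left alone
- glass_jar: lidded glass jar, 60 mm across, 85 mm high, loose on the seat to the right of the holder; origin at the centre of its underside. To be left alone

How it is judged:
By the outcome, as a careful person would: the job done as asked, in the order asked, and still so for the second after the job is handed in, with the robot touching nothing.
It also fails if it takes over 61 s, if anything falls off the work surface, if the arm or the gripper's body presses on something with over 40 N, if the wrist force passes 120 N, or if a joint passes its speed limit or range.

## Working session

There is one attempt and no reset: what is moved stays moved. The work goes in short steps, Python scripts to look and compute and a tool call to move; the robot and the scene stay as the last step left them, time stands still between calls to the robot, and variables do not carry over. Pictures are saved under pics/ and viewed, at most 10 in all, crops included, and the job is handed in when it is done.

Besides the shell and the picture viewer there is one more tool, called after "Request:" by a JSON object that holds its "method" and its "body". jog_arm: Moves the arm, as the interface text tells. Its arguments: {"type":"object","properties":{"turn":{"type":"array","items":{"type":"array","items":{"type":"number"}}},"delta_pos":{"type":"array","items":{"type":"array","items":{"type":"number"}}},"gripper":{"type":"array","items":{"type":"number"}},"grip_force":{"type":"number"}},"required":["turn","delta_pos","gripper"]}

```bash
mkdir -p pics
cat > h.py <<'E'
import numpy as np, cv2
from workcell import read_state, vision, ticket
def cam(n):
    c=vision.calibration(n); f=192/np.tan(np.radians(c['vfov'])/2)
    return f,c['cx'],c['cy'],np.array(c['R']),np.array(c['t'])
def proj(n,X):
    f,cx,cy,R,t=cam(n); p=R@np.array(X)+t; return np.array([cx+f*p[0]/p[2],cy+f*p[1]/p[2]])
def ray(n,u,v):
    f,cx,cy,R,t=cam(n); d=R.T@np.array([(u-cx)/f,(v-cy)/f,1]); return -R.T@t,d/np.linalg.norm(d)
def onz(n,u,v,z):
    o,d=ray(n,u,v); return o+d*(z-o[2])/d[2]
def tri(a,b):
    o1,d1=ray('scene',*a);o2,d2=ray('top',*b)
    A=np.stack([d1,-d2],1);s=np.linalg.lstsq(A,o2-o1,rcond=None)[0]
    p,q=o1+s[0]*d1,o2+s[1]*d2
    return (p+q)/2,np.linalg.norm(p-q)
def shot(n,name,crop=None,k=1):
    im=vision.read_camera(n)
    cv2.imwrite('pics/raw_'+name+'.png',im[:,:,::-1])
    if crop: x0,x1,y0,y1=crop; im=im[y0:y1,x0:x1]
    cv2.imwrite('pics/'+name+'.png',cv2.resize(im,None,fx=k,fy=k,interpolation=cv2.INTER_CUBIC)[:,:,::-1]); return im
E
python3 - <<'E'
from h import *
for n in('scene','top'):
    shot(n,n+'0',None,1.5); print(n,cam(n)[0],-cam(n)[3].T@cam(n)[4],cam(n)[3].round(2))
print(read_state())
E
```

```text
scene 415.9710782175845 [1.42263619 0.21484705 0.90157679] [[-0.18  0.98  0.01]
 [ 0.63  0.12 -0.77]
 [-0.75 -0.14 -0.64]]
top 367.8442755247598 [0.36501037 0.04553973 1.16658824] [[ 0.   -1.   -0.02]
 [-0.99  0.   -0.15]
 [ 0.15  0.02 -0.99]]
{'time': 0.1, 'q': array([-1.34788819e+00,  2.64705589e-01,  1.60523763e+00,  6.50496210e-06,
        1.27369805e+00, -3.69147925e-02]), 'joint_vel': array([ 1.75036677e-03, -1.04016965e-03, -3.47323627e-03,  1.09825231e-03,
        8.17136899e-05,  9.23736098e-04]), 'joint_torque': array([-4.51149322e-05, -5.16706860e+01, -3.68589664e+01, -7.71241162e-05,
        6.29520742e-03,  7.47326681e-07]), 'tool_pos': array([ 0.17325878, -0.65170349,  0.2300677 ]), 'tcp_rot': array([-3.11309684e+00, -4.06714574e-01,  2.88914759e-04]), 'wrist_force': array([0.59568645, 0.45206746, 0.64978994]), 'torque': array([-0.03151999, -0.05280139,  0.00597653]), 'grip_force': 0.0, 'width': 1.0043826181616458}
```

View pics/scene0.png

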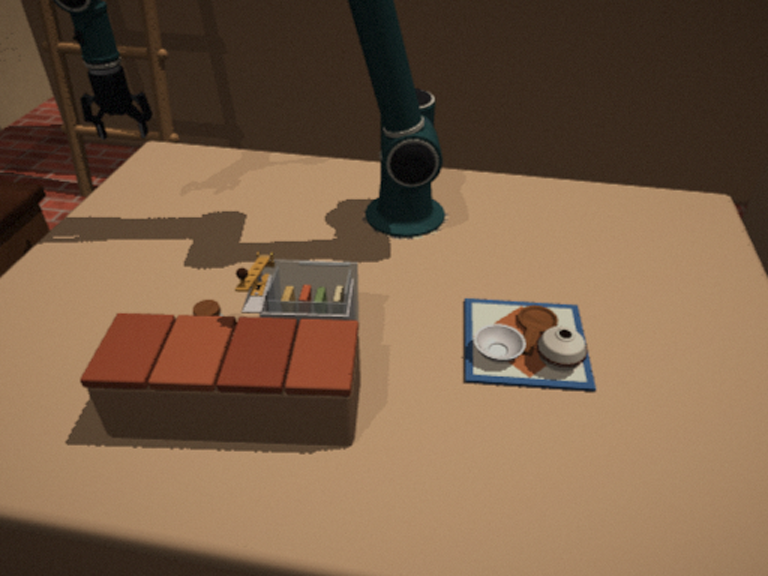

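View pics/top0.png

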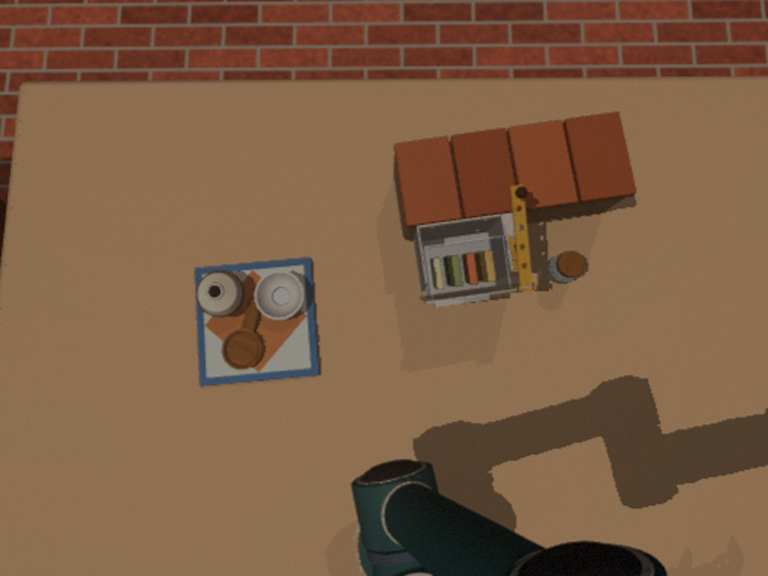

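The bin faces the robot. In the top view the brass stay runs from the fork at about (526,288) to the knob at (521,192), and the glass jar stands to its right at (570,265). In the scene view the knob is at (242,273). These are 1.5x pixels. Next I'll zoom in.

Run:
```python
from h import *
a=cv2.imread('pics/raw_scene0.png')[155:225,120:250];b=cv2.imread('pics/raw_top0.png')[110:215,260:430]
a=cv2.resize(a,(780,420),interpolation=cv2.INTER_CUBIC);b=cv2.resize(b,None,fx=4.5,fy=4.5,interpolation=cv2.INTER_CUBIC)
cv2.imwrite('pics/ca.png',a);cv2.imwrite('pics/cb.png',b)
```

```text
(no output)
```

View pics/ca.png

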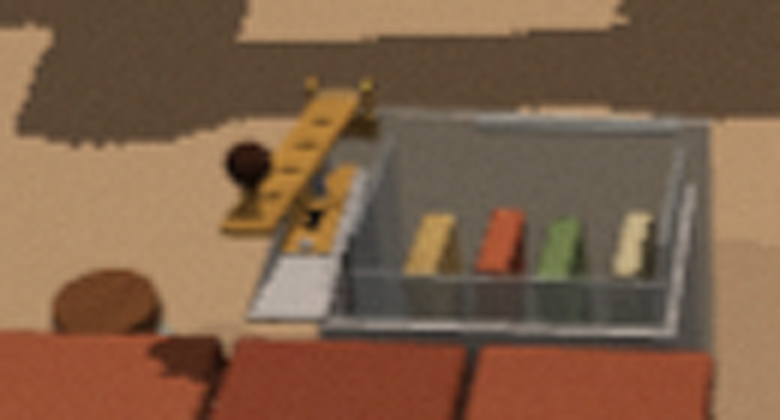

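View pics/cb.png

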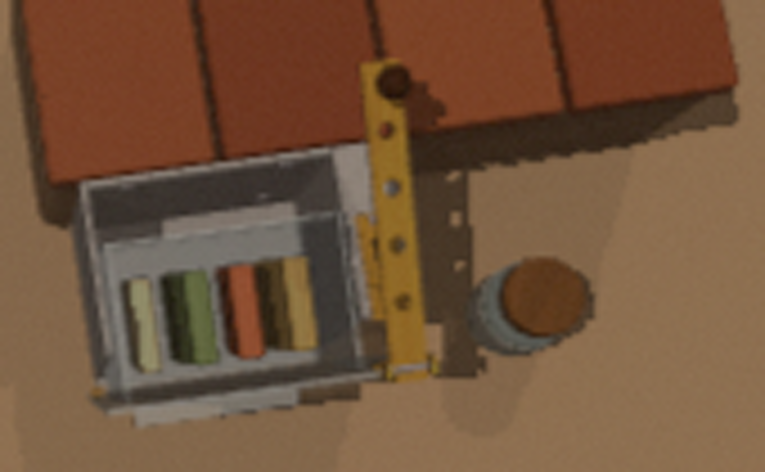

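The crops show the following:
- **Knob:** (248,165) in the scene crop and (394,82) in the top crop.
- **Bar holes:** about (403,302), (397,245), (392,187) and (386,130) in the top crop.
- **Keep:** in the scene crop it runs from (345,170) to (310,250), with dark spots on it around (315,215).

Next I'll triangulate.

Run:
```python
from h import *
S=lambda x,y:(x/6+120-.4,y/6+155-.4)
T=lambda x,y:(x/4.5+260-.4,y/4.5+110-.4)
for n,a,b in [('knob',(248,165),(394,82)),('fork',(339,92),(408,370)),('h1',(322,121),(403,302)),('h2',(306,146),(397,245)),('h3',(289,171),(392,187)),('h4',(270,197),(386,130)),('binTR?',(385,112),(384,378))]:
    p,e=tri(S(*a),T(*b)); print(n,p.round(4),round(e,4))
for n,b,z in [('tileFL',(50,183),.159),('tileFR',(735,90),.159)]: print(n,onz('top',*T(*b),z))
for n,a in [('keepnear',(345,170)),('keepfar',(305,250)),('dark',(315,215)),('grey',(322,185)),('flangeFarL',(250,318)),('flangeFarR',(322,320))]: print(n,onz('scene',*S(*a),.167).round(4))
```

```text
knob [ 0.6453 -0.1788  0.2565] 0.0015
fork [ 0.4909 -0.2006  0.1813] 0.0011
h1 [ 0.5298 -0.1951  0.193 ] 0.0011
h2 [ 0.5622 -0.1902  0.203 ] 0.0014
h3 [ 0.5946 -0.1856  0.2138] 0.0022
h4 [ 0.6263 -0.181   0.2242] 0.0017
binTR? [ 0.4866 -0.1845  0.1693] 0.0077
tileFL [0.61130444 0.01214046 0.159     ]
tileFR [ 0.66956436 -0.41520696  0.159     ]
keepnear [ 0.5325 -0.1855  0.167 ]
keepfar [ 0.5936 -0.1837  0.167 ]
dark [ 0.5681 -0.1879  0.167 ]
grey [ 0.5458 -0.1924  0.167 ]
flangeFarL [ 0.6437 -0.1914  0.167 ]
flangeFarR [ 0.6389 -0.1595  0.167 ]
```

Request:
{"method": "jog_arm", "body": {"turn": [[0,0,0.12],[0,0,0],[0,0,0],[0,0,0],[0,0,0],[0,0,0],[0,0,0],[0,0,0],[0,0,0],[0,0,0],[0,0,0],[0,0,0],[0,0,0],[0,0,0],[0,0,0],[0,0,0],[0,0,0],[0,0,0],[0,0,0],[0,0,0]], "delta_pos": [[0,0,-0.04],[0.0296,-0.0224,-0.0017],[0.0296,-0.0224,-0.0017],[0.0296,-0.0224,-0.0017],[0.0296,-0.0224,-0.0017],[0.0296,-0.0224,-0.0017],[0.0296,-0.0224,-0.0017],[0.0296,-0.0224,-0.0017],[0.0296,-0.0224,-0.0017],[0.0296,-0.0224,-0.0017],[0.0296,-0.0224,-0.0017],[0.0296,-0.0224,-0.0017],[0.0296,-0.0224,-0.0017],[0.0296,-0.0224,-0.0017],[0.0296,-0.0224,-0.0017],[0.0296,-0.0224,-0.0017],[0.0296,-0.0224,-0.0017],[0.0296,-0.0224,-0.0017],[0.0296,-0.0224,-0.0017],[0,0,0]], "gripper": [0.05,0.05,0.05,0.05,0.05,0.05,0.05,0.05,0.05,0.05,0.05,0.05,0.05,0.05,0.05,0.05,0.05,0.05,0.05,0.05], "grip_force": 20}}

```text
time: 1.77
tool_pos: [0.6486, -0.1733, 0.301]
tcp_rot: [-3.13, -0.227, -0.003]
wrist_force: [-0.2, -0.8, 0.2]
width: 0.588
grip_force: 0.0
```

Request:
{"method": "jog_arm", "body": {"turn": [[0,0,0],[0,0,0],[0,0,0],[0,0,0],[0,0,0]], "delta_pos": [[-0.004,0.005,0],[0,0,0.02],[0,0,0.02],[0,0,0.015],[0,0,0]], "gripper": [0.05,0.05,0.05,0.05,0.05]}}

```text
time: 2.18
tool_pos: [0.6378, -0.1852, 0.2419]
tcp_rot: [-3.132, -0.217, 0.013]
wrist_force: [0.7, 0.7, -1.2]
width: 0.588
grip_force: 0.0
```

Run:
```python
from h import *
s=shot('scene','s1',(125,235,140,225),3.5);t=shot('top','t1',(300,400,100,200),3)
a=cv2.imread('pics/s1.png');b=cv2.imread('pics/t1.png')
b=cv2.resize(b,(298,298));c=np.zeros((298,385+298,3),np.uint8);c[:,:385]=a[:298];c[:,385:]=b;cv2.imwrite('pics/c1.png',c)
```

```text
(no output)
```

View pics/c1.png

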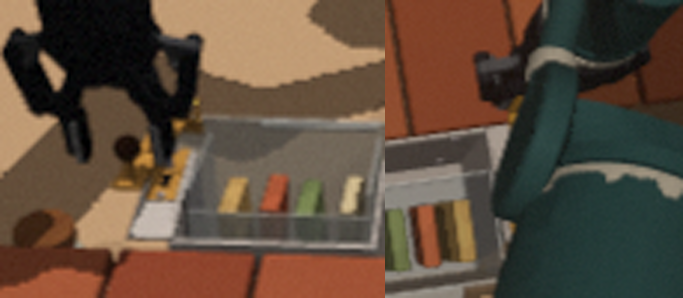

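The knob at (127,148) sits between the fingers at (80,150) and (165,155), with the hand a few mm off centre. I'll correct that and close.

Request:
{"method": "jog_arm", "body": {"turn": [[0,0,0],[0,0,0],[0,0,0],[0,0,0],[0,0,0],[0,0,0],[0,0,0],[0,0,0]], "delta_pos": [[0.007,-0.005,0.003],[0,0,0.002],[0,0,0],[0,0,0],[0,0,0],[0,0,0],[0,0,0],[0,0,0]], "gripper": [0.05,0.05,0.05,0.015,0.015,0.015,0.015,0.015], "grip_force": 25}}

```text
time: 2.95
tool_pos: [0.6481, -0.1784, 0.2423]
tcp_rot: [3.134, 0.22, 0.002]
wrist_force: [1.0, 0.3, 0.4]
width: 0.211
grip_force: 24.4
```

```bash
python3 -c "
from h import *
s=read_state();print(s['tool_pos'],s['width'],s['wrist_force'])"
```

```text
[ 0.64812136 -0.17844391  0.2423286 ] 0.21118227920048857 [0.97557626 0.31813937 0.35828996]
```

Request:
{"method": "jog_arm", "body": {"turn": [[0,0,0],[0,0,0],[0,0,0],[0,0,0],[0,0,0],[0,0,0],[0,0,0],[0,0,0],[0,0,0]], "delta_pos": [[0,0,0],[0,0,0],[-0.003,0,0.005],[0,0,0],[0,0,0],[0,0,0],[0,0,0],[0,0,0],[0,0,0]], "gripper": [0.035,0.035,0.035,0.035,0.015,0.015,0.015,0.015,0.015], "grip_force": 30}}

```text
time: 3.7
tool_pos: [0.6442, -0.1788, 0.2364]
tcp_rot: [-3.134, -0.219, 0.002]
wrist_force: [-2.3, -0.0, -1.1]
width: 0.213
grip_force: 29.3
```

Request:
{"method": "jog_arm", "body": {"turn": [[0,0,0],[0,0,0],[0,0,0],[0,0,0],[0,0,0],[0,0,0],[0,0,0],[0,0,0],[0,0,0],[0,0,0]], "delta_pos": [[-0.003,0,0.0005],[-0.003,0,0.001],[-0.004,0,0.001],[-0.004,0,0.001],[-0.004,0,0.001],[-0.004,0,0.0015],[-0.004,0,0.0015],[-0.004,0,0.0015],[0,0,0],[0,0,0]], "gripper": [0.015,0.015,0.015,0.015,0.015,0.015,0.015,0.015,0.015,0.015]}}

```text
time: 4.53
tool_pos: [0.6155, -0.1831, 0.2285]
tcp_rot: [3.133, 0.219, 0.003]
wrist_force: [4.9, 0.3, 3.2]
width: 0.211
grip_force: 29.7
```

Request:
{"method": "jog_arm", "body": {"turn": [[0,0,0],[0,0,0],[0,0,0],[0,0,0],[0,0,0],[0,0,0],[0,0,0],[0,0,0]], "delta_pos": [[0,0,0],[0,0,0],[0,0,-0.03],[0,0,-0.04],[0,-0.04,-0.04],[0,-0.04,-0.04],[0,-0.04,-0.02],[0,0,0]], "gripper": [0.045,0.045,0.045,0.045,0.045,0.045,0.045,0.045]}}

```text
time: 5.2
tool_pos: [0.6021, -0.083, 0.3811]
tcp_rot: [-3.132, -0.225, -0.01]
wrist_force: [-0.1, -1.3, 0.1]
width: 0.529
grip_force: 0.0
```

Run:
```python
from h import *
shot('scene','s2');shot('top','t2')
a=cv2.imread('pics/raw_s2.png')[160:215,140:190];b=cv2.imread('pics/raw_t2.png')[115:215,330:380]
a=cv2.resize(a,(500,550),interpolation=cv2.INTER_CUBIC);b=cv2.resize(b,None,fx=5.5,fy=5.5,interpolation=cv2.INTER_CUBIC)
cv2.imwrite('pics/c2.png',np.hstack([a,b]))
```

```text
(no output)
```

View pics/c2.png

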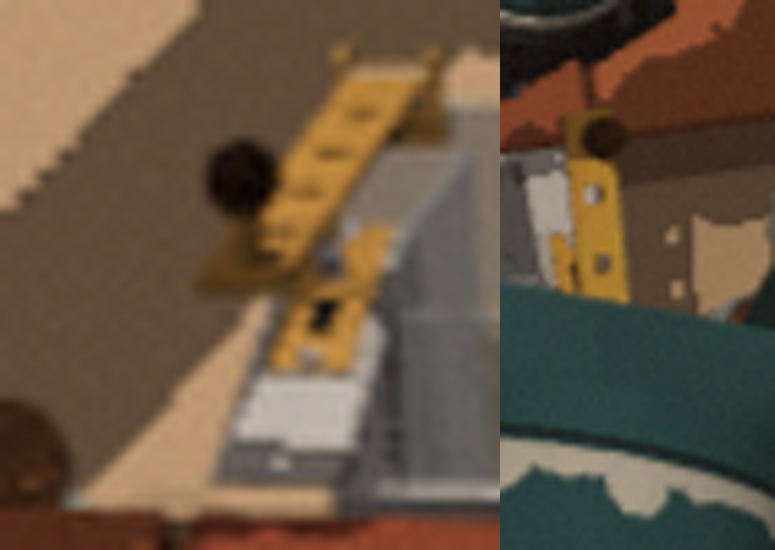

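The bin is now further out. In the scene crop the steel peg and collar show at about (330,258), with the open slot at (322,315). The keep's far edge runs (270,365)-(352,372), its near end is at y≈226, and the knob is at (243,178).

Run:
```python
from h import *
S=lambda x,y:(x/10+140-.45,y/10+160-.45)
T=lambda x,y:((x-500)/5.5+330-.4,y/5.5+115-.4)
for n,a,b in [('knob',(243,178),(603,136)),('h4',(282,234),(594,195)),('h3',(304,192),(603,262))]:
    p,e=tri(S(*a),T(*b)); print(n,p.round(4),round(e,4))
for n,a,z in [('far L',(270,365),.1675),('farR',(352,372),.1675),('nearR',(400,228),.1675),('slot dark',(322,315),.1675),('peg top',(333,243),.181),('collar',(330,262),.170),('screw',(310,355),.168),('h1',(363,114),.172),('h2',(333,153),.18),('pivotL',(340,60),.172),('pivotR',(432,62),.172),('flgL',(218,480),.166),('flgR',(345,482),.166)]: print(n,onz('scene',*S(*a),z).round(4))
im=cv2.imread('pics/raw_s2.png')
for v in range(180,199): print(v,[tuple(int(c) for c in im[v,u][::-1]) for u in range(169,180)])
```

```text
knob [ 0.617  -0.1824  0.25  ] 0.0012
h4 [ 0.5969 -0.1847  0.2163] 0.0027
h3 [ 0.5663 -0.1905  0.2067] 0.002
far L [ 0.5953 -0.1943  0.1675]
farR [ 0.5939 -0.171   0.1675]
nearR [ 0.5292 -0.1792  0.1675]
slot dark [ 0.5715 -0.1877  0.1675]
peg top [ 0.5558 -0.1882  0.181 ]
collar [ 0.5511 -0.1922  0.17  ]
screw [ 0.5896 -0.1846  0.168 ]
h1 [ 0.4839 -0.2056  0.172 ]
h2 [ 0.5141 -0.2031  0.18  ]
pivotL [ 0.4589 -0.2215  0.172 ]
pivotR [ 0.4546 -0.194   0.172 ]
flgL [ 0.6424 -0.1918  0.166 ]
flgR [ 0.6367 -0.1582  0.166 ]
180 [(189, 137, 63), (187, 133, 60), (187, 133, 62), (179, 127, 59), (149, 107, 51), (119, 95, 68), (120, 106, 91), (126, 113, 98), (126, 112, 99), (126, 112, 101), (126, 113, 100)]
181 [(185, 131, 61), (183, 129, 58), (181, 126, 59), (150, 105, 49), (113, 85, 52), (127, 107, 86), (129, 114, 103), (128, 113, 98), (130, 114, 97), (130, 112, 97), (127, 113, 98)]
182 [(167, 118, 54), (172, 122, 56), (155, 108, 50), (119, 83, 35), (101, 79, 52), (133, 118, 107), (144, 130, 120), (142, 117, 92), (153, 121, 83), (154, 121, 83), (142, 121, 96)]
183 [(151, 107, 47), (159, 112,
[... 2082 characters left out ...]
8, 114), (161, 138, 121), (180, 137, 82), (196, 141, 66), (189, 138, 66), (166, 134, 98), (159, 148, 138), (145, 134, 125), (80, 72, 70), (62, 60, 56)]
196 [(166, 127, 79), (133, 108, 85), (127, 105, 81), (159, 121, 71), (180, 130, 66), (173, 130, 72), (169, 146, 120), (171, 160, 150), (136, 126, 120), (66, 61, 56), (57, 53, 50)]
197 [(147, 131, 115), (134, 120, 105), (144, 127, 107), (154, 133, 110), (138, 118, 100), (139, 121, 103), (159, 145, 132), (160, 150, 142), (116, 109, 102), (66, 61, 56), (58, 54, 52)]
198 [(188, 176, 167), (187, 175, 167), (188, 178, 167), (189, 177, 168), (189, 177, 169), (188, 176, 166), (179, 169, 158), (149, 137, 131), (90, 85, 79), (71, 66, 62), (60, 57, 54)]
```

Run:
```python
from h import *
print('front bottom',onz('scene',172,189.6,.1675),'top front',onz('scene',172,187.6,.170),'slot end',onz('scene',171.4,192.7,.1675),'tip',onz('scene',172.6,183.8,.181), 'pegfoot',onz('scene',172.4,187.3,.170))
for x in (-.008,-.004,0,.004,.008):
  c=np.array([.562+x*.99,-.1872+x*.14])
  print(x,proj('scene',[*c,.181]).round(1),proj('scene',[*(c+[.01,0.0014]),.17]).round(1),proj('scene',[*(c+[.01,0.0014]),.1675]).round(1),proj('scene',[*c,.17]).round(1))
```

```text
front bottom [ 0.56519069 -0.18917644  0.1675    ] top front [ 0.55948291 -0.19087225  0.17      ] slot end [ 0.57872838 -0.18611277  0.1675    ] tip [ 0.55571367 -0.18896472  0.181     ] pegfoot [ 0.55796502 -0.19022724  0.17      ]
-0.008 [173.  183.5] [172.8 188.8] [172.9 189.5] [173.5 186.5]
-0.004 [172.7 184.3] [172.5 189.6] [172.6 190.3] [173.2 187.4]
0 [172.4 185.2] [172.2 190.5] [172.3 191.2] [172.9 188.3]
0.004 [172.2 186.1] [171.9 191.4] [172.  192.1] [172.7 189.2]
0.008 [171.9 187. ] [171.6 192.3] [171.7 193. ] [172.4 190.1]
```

```bash
cat >> h.py <<'E'
from scipy.spatial.transform import Rotation as Ro
def to(p):
    s=read_state();R=Ro.from_rotvec(s['tcp_rot']).as_matrix();x=np.degrees(np.arctan2(R[1,0],R[0,0]))
    print('at',s['tool_pos'].round(4),'yaw',x.round(2),'d tool',(R.T@(np.array(p)-s['tool_pos'])).round(4),s['wrist_force'].round(1),s['time'])
E
python3 -c "
from h import *
to([.6155,-.1831,.29])"
```

```text
at [ 0.6013 -0.0868  0.376 ] yaw 8.15 d tool [0.0004 0.0972 0.0861] [ 0.1 -1.3  1.3] 5.3
```

Request:
{"method": "jog_arm", "body": {"turn": [[0,0,0],[0,0,0],[0,0,0],[0,0,0],[0,0,0],[0,0,0]], "delta_pos": [[0,0.03,0.02],[0,0.035,0.02],[0,0.032,0.02],[0,0,0.026],[0,0,0],[0,0,0]], "gripper": [0.045,0.045,0.045,0.045,0.045,0.045]}}

```text
time: 5.8
tool_pos: [0.6126, -0.1844, 0.2848]
tcp_rot: [-3.131, -0.216, 0.013]
wrist_force: [0.2, 0.4, 0.0]
width: 0.524
grip_force: 0.0
```

```bash
python3 -c "
from h import *
to([.6155,-.1831,.2285])"
```

```text
at [ 0.6126 -0.1844  0.2848] yaw 7.9 d tool [ 0.0035 -0.0007  0.0563] [0.2 0.4 0. ] 5.8
```

Request:
{"method": "jog_arm", "body": {"turn": [[0,0,0],[0,0,0],[0,0,0],[0,0,0],[0,0,0],[0,0,0]], "delta_pos": [[0.002,-0.001,0.01],[0,0,0.02],[0,0,0.02],[0,0,0.006],[0,0,0],[0,0,0]], "gripper": [0.045,0.045,0.045,0.045,0.045,0.045]}}

```text
time: 6.3
tool_pos: [0.6176, -0.1821, 0.2345]
tcp_rot: [3.133, 0.221, 0.001]
wrist_force: [-0.7, -0.5, 0.3]
width: 0.53
grip_force: 0.0
```

```bash
python3 -c "
from h import *
to([.6155,-.1831,.2285])"
```

```text
at [ 0.6176 -0.1821  0.2345] yaw 8.06 d tool [-0.0022  0.0007  0.006 ] [-0.7 -0.5  0.3] 6.3
```

Request:
{"method": "jog_arm", "body": {"turn": [[0,0,0],[0,0,0],[0,0,0],[0,0,0],[0,0,0],[0,0,0],[0,0,0]], "delta_pos": [[-0.002,0.0005,0.006],[0,0,0],[0,0,0],[0,0,0],[0,0,0],[0,0,0],[0,0,0]], "gripper": [0.045,0.045,0.015,0.015,0.015,0.015,0.015]}}

```text
time: 6.88
tool_pos: [0.6156, -0.1834, 0.2281]
tcp_rot: [3.134, 0.219, 0.002]
wrist_force: [-0.0, 0.2, 1.8]
width: 0.212
grip_force: 29.3
```

Request:
{"method": "jog_arm", "body": {"turn": [[0,0,0],[0,0,0],[0,0,0],[0,0,0],[0,0,0],[0,0,0],[0,0,0]], "delta_pos": [[-0.003,0,0.0015],[-0.003,0,0.002],[-0.003,0,0.002],[-0.003,0,0.002],[-0.003,0,0.0015],[0,0,0],[0,0,0]], "gripper": [0.015,0.015,0.015,0.015,0.015,0.015,0.015]}}

```text
time: 7.47
tool_pos: [0.5994, -0.1854, 0.218]
tcp_rot: [-3.134, -0.219, 0.003]
wrist_force: [2.8, 0.1, 1.9]
width: 0.217
grip_force: 29.5
```

```bash
python3 -c "
from h import *
to([.6002,-.1853,.2195])"
```

```text
at [ 0.5994 -0.1854  0.218 ] yaw 8.0 d tool [ 0.0008 -0.     -0.0015] [2.8 0.1 1.9] 7.4667
```

Request:
{"method": "jog_arm", "body": {"turn": [[0,0,0],[0,0,0],[0,0,0],[0,0,0],[0,0,0],[0,0,0],[0,0,0]], "delta_pos": [[0.0014,0,0.003],[0.0014,0,0.003],[0.0013,0,0.003],[0.0012,0,0.003],[0.0012,0,0.0035],[0,0,0],[0,0,0]], "gripper": [0.015,0.015,0.015,0.015,0.015,0.015,0.015]}}

```text
time: 8.05
tool_pos: [0.6051, -0.1843, 0.2013]
tcp_rot: [-3.133, -0.219, 0.007]
wrist_force: [-5.0, -0.4, 0.2]
width: 0.215
grip_force: 30.3
```

```bash
python3 -c "
from h import *
to([.6058,-.1845,.2025]);shot('scene','s3',(140,190,160,215),10)"
```

```text
at [ 0.6051 -0.1843  0.2013] yaw 8.02 d tool [ 0.0007  0.0003 -0.0012] [-5.  -0.4  0.2] 8.05
```

View pics/s3.png

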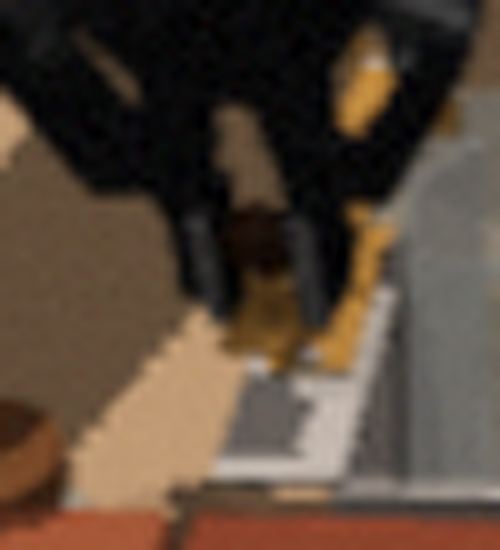

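The knob at (260,245) is held and the bar is nearly above the peg, which the fingers hide. I'll go down in small steps and watch the force.

Request:
{"method": "jog_arm", "body": {"turn": [[0,0,0],[0,0,0],[0,0,0],[0,0,0]], "delta_pos": [[0,0,0.0015],[0.0004,0,0.0015],[0.0004,0,0.001],[0,0,0]], "gripper": [0.015,0.015,0.015,0.015]}}

```text
time: 8.43
tool_pos: [0.6072, -0.1844, 0.1987]
tcp_rot: [-3.134, -0.219, 0.001]
wrist_force: [-4.6, -0.5, 0.9]
width: 0.214
grip_force: 30.9
```

Request:
{"method": "jog_arm", "body": {"turn": [[0,0,0],[0,0,0],[0,0,0]], "delta_pos": [[0.0003,0,0.0008],[0.0002,0,0.0007],[0,0,0]], "gripper": [0.015,0.015,0.015]}}

```text
time: 8.68
tool_pos: [0.6081, -0.1843, 0.1975]
tcp_rot: [3.134, 0.219, 0.0]
wrist_force: [-4.1, -1.0, 2.9]
width: 0.213
grip_force: 31.3
```

Request:
{"method": "jog_arm", "body": {"turn": [[0,0,0],[0,0,0],[0,0,0],[0,0,0]], "delta_pos": [[0,0,0.0008],[0,0,0.0007],[0,0,0],[0,0,0]], "gripper": [0.015,0.015,0.015,0.015]}}

```text
time: 9.02
tool_pos: [0.6084, -0.1843, 0.1961]
tcp_rot: [3.134, 0.219, 0.001]
wrist_force: [-3.0, 0.0, 2.9]
width: 0.214
grip_force: 31.5
```

Request:
{"method": "jog_arm", "body": {"turn": [[0,0,0],[0,0,0],[0,0,0],[0,0,0]], "delta_pos": [[0.0003,0,0.001],[0.0002,0,0.001],[0,0,0],[0,0,0]], "gripper": [0.015,0.015,0.015,0.015]}}

```text
time: 9.35
tool_pos: [0.6087, -0.1843, 0.1941]
tcp_rot: [3.134, 0.219, 0.001]
wrist_force: [-3.5, -0.1, 3.7]
width: 0.213
grip_force: 32.0
```

Request:
{"method": "jog_arm", "body": {"turn": [[0,0,0],[0,0,0],[0,0,0],[0,0,0]], "delta_pos": [[0.0003,0,0.001],[0.0003,0,0.001],[0,0,0],[0,0,0]], "gripper": [0.015,0.015,0.015,0.015]}}

```text
time: 9.68
tool_pos: [0.6091, -0.1844, 0.1933]
tcp_rot: [3.133, 0.219, 0.0]
wrist_force: [-6.9, -0.2, 9.0]
width: 0.213
grip_force: 33.4
```

Request:
{"method": "jog_arm", "body": {"turn": [[0,0,0],[0,0,0],[0,0,0],[0,0,0],[0,0,0]], "delta_pos": [[0,0,-0.0012],[0.0007,0,0],[0.0007,0,0],[0,0,0],[0,0,0]], "gripper": [0.015,0.015,0.015,0.015,0.015]}}

```text
time: 10.1
tool_pos: [0.6092, -0.1843, 0.1935]
tcp_rot: [3.134, 0.219, -0.004]
wrist_force: [-8.3, -0.9, 7.7]
width: 0.215
grip_force: 33.0
```

Request:
{"method": "jog_arm", "body": {"turn": [[0,0,0],[0,0,0],[0,0,0],[0,0,0],[0,0,0],[0,0,0]], "delta_pos": [[0,0,-0.0015],[0,0,0],[0.0007,0,0],[0.0007,0,0],[0,0,0],[0,0,0]], "gripper": [0.015,0.015,0.015,0.015,0.015,0.015]}}

```text
time: 10.6
tool_pos: [0.6096, -0.184, 0.1937]
tcp_rot: [-3.133, -0.219, 0.008]
wrist_force: [-9.0, -1.7, 3.4]
width: 0.214
grip_force: 32.3
```

Request:
{"method": "jog_arm", "body": {"turn": [[0,0,0],[0,0,0],[0,0,0],[0,0,0],[0,0,0],[0,0,0]], "delta_pos": [[0.0007,0,0],[0.0007,0,0],[0.0007,0,0],[0.0007,0,0],[0,0,0],[0,0,0]], "gripper": [0.015,0.015,0.015,0.015,0.015,0.015]}}

```text
time: 11.1
tool_pos: [0.6111, -0.1837, 0.1934]
tcp_rot: [-3.133, -0.219, 0.013]
wrist_force: [-12.6, -1.8, 5.3]
width: 0.214
grip_force: 32.6
```

Request:
{"method": "jog_arm", "body": {"turn": [[0,0,0],[0,0,0],[0,0,0],[0,0,0]], "delta_pos": [[0,0,-0.002],[0,0,-0.002],[0,0,0],[0,0,0]], "gripper": [0.015,0.015,0.015,0.015]}}

```text
time: 11.43
tool_pos: [0.6129, -0.1832, 0.1967]
tcp_rot: [-3.133, -0.219, 0.007]
wrist_force: [-5.7, -0.1, -1.7]
width: 0.216
grip_force: 30.9
```

Request:
{"method": "jog_arm", "body": {"turn": [[0,0,0],[0,0,0],[0,0,0],[0,0,0],[0,0,0],[0,0,0]], "delta_pos": [[-0.001,0,0.001],[0,0,0.001],[0,0,0.001],[0,0,0.001],[0,0,0],[0,0,0]], "gripper": [0.015,0.015,0.015,0.015,0.015,0.015]}}

```text
time: 11.93
tool_pos: [0.6136, -0.1836, 0.1948]
tcp_rot: [3.134, 0.219, -0.0]
wrist_force: [-4.6, -0.8, 2.6]
width: 0.213
grip_force: 32.1
```

Request:
{"method": "jog_arm", "body": {"turn": [[0,0,0],[0,0,0],[0,0,0],[0,0,0]], "delta_pos": [[0,0,0.001],[0,0,0.001],[0,0,0],[0,0,0]], "gripper": [0.015,0.015,0.015,0.015]}}

```text
time: 12.27
tool_pos: [0.6139, -0.1836, 0.1934]
tcp_rot: [3.134, 0.219, 0.001]
wrist_force: [-5.2, 0.5, 4.9]
width: 0.211
grip_force: 32.9
```

Request:
{"method": "jog_arm", "body": {"turn": [[0,0,0],[0,0,0],[0,0,0],[0,0,0]], "delta_pos": [[0,0,0.001],[0,0,0.0005],[0,0,0],[0,0,0]], "gripper": [0.015,0.015,0.015,0.015]}}

```text
time: 12.6
tool_pos: [0.6141, -0.1837, 0.193]
tcp_rot: [3.133, 0.219, 0.002]
wrist_force: [-7.2, -0.1, 8.4]
width: 0.213
grip_force: 33.9
```

Run:
```python
from h import *
S=lambda x,y:(x/10+140-.45,y/10+160-.45)
S0=lambda x,y:(x/6+120-.4,y/6+155-.4)
T=lambda x,y:(x/4.5+260-.4,y/4.5+110-.4)
c,s=np.cos(.139),np.sin(.139)
def H(p): d=np.array(p)[:2]-[.562,-.1872]; return np.round([.04+c*d[0]+s*d[1],-s*d[0]+c*d[1]],4)
zp=.1732
for n,a,d in [('h1',(363,114),.04),('h2',(333,153),.074),('h3',(304,192),.108),('h4',(282,234),.142)]:
    z=zp+d*.307+.002; print(n,H(onz('scene',*S(*a),z)))
print('knob',H(onz('scene',*S(243,178),.2495)))
print('prongs',H(onz('scene',*S(340,60),.178)),H(onz('scene',*S(432,62),.178)))
print('slot scene',H(onz('scene',*S(322,315),.1675)))
for n,b in [('kBL',(357,215)),('kFL',(366,318)),('slot',(376,262))]: print('top',n,H(onz('top',*T(*b),.1675)))
for n,b,z in [('h1',(403,302),.193),('h4',(386,130),.2242)]: print('top bar0',n,H(onz('top',*T(*b),z)))
print('scene0 h1,h4',H(onz('scene',*S0(322,121),.193)),H(onz('scene',*S0(270,197),.2242)))
im=cv2.imread('pics/raw_t0.png')
for v in range(156,184,3): print(v,[tuple(int(c) for c in im[v,u][::-1]) for u in range(335,350)])
```

```text
h1 [-0.0189 -0.0013]
h2 [ 0.0141 -0.002 ]
h3 [ 0.0462 -0.0021]
h4 [0.0785 0.0001]
knob [ 0.0946 -0.0025]
prongs [-0.0585 -0.0173] [-0.059   0.0104]
slot scene [ 0.0494 -0.0018]
top kBL [0.0678 0.0075]
top kFL [0.0039 0.0131]
top slot [0.0373 0.0011]
top bar0 h1 [ 0.0071 -0.0039]
top bar0 h4 [ 0.1046 -0.0037]
scene0 h1,h4 [ 0.0072 -0.0028] [ 0.1048 -0.0018][ WARN:0@0.266] global loadsave.cpp:275 findDecoder imread_('pics/raw_t0.png'): can't open/read file: check file path/integrity
Traceback (most recent call last):
TypeError: 'NoneType' object is not subscriptable
```

Request:
{"method": "jog_arm", "body": {"turn": [[0,0,0],[0,0,0],[0,0,0],[0,0,0],[0,0,0],[0,0,0],[0,0,0],[0,0,0],[0,0,0],[0,0,0],[0,0,0],[0,0,0]], "delta_pos": [[-0.0016,0,-0.005],[-0.0018,0,-0.005],[-0.002,0,-0.005],[-0.0022,0,-0.005],[-0.0025,0,-0.005],[-0.0027,0,-0.005],[-0.003,0,-0.005],[-0.0032,0,-0.005],[-0.0033,0,-0.005],[0,0,0],[0,0,0],[0,0,0]], "gripper": [0.015,0.015,0.015,0.015,0.015,0.015,0.015,0.015,0.015,0.015,0.04,0.04]}}

```text
time: 13.6
tool_pos: [0.5909, -0.1868, 0.2362]
tcp_rot: [3.134, 0.219, -0.002]
wrist_force: [-0.5, 0.3, -0.4]
width: 0.46
grip_force: 0.0
```

Request:
{"method": "jog_arm", "body": {"turn": [[0,0,0],[0,0,0],[0,0,0],[0,0,0],[0,0,0],[0,0,0],[0,0,0],[0,0,0],[0,0,0],[0,0,0]], "delta_pos": [[0,0,-0.03],[0,0,-0.035],[0,-0.03,-0.02],[0,-0.035,0],[0,-0.035,0],[0,-0.035,0],[0,-0.035,0],[0,-0.035,0],[0,-0.035,0],[0,0,0]], "gripper": [0.045,0.045,0.045,0.045,0.045,0.045,0.045,0.045,0.045,0.045]}}

```text
time: 14.43
tool_pos: [0.5567, 0.0563, 0.3211]
tcp_rot: [-3.13, -0.227, 0.002]
wrist_force: [0.6, -0.4, -0.3]
width: 0.528
grip_force: 0.0
```

Run:
```python
from h import *
to([.59,-.186,.30])
shot('scene','s4');shot('top','t4')
a=cv2.imread('pics/raw_s4.png')[155:210,140:190];b=cv2.imread('pics/raw_t4.png')[115:215,330:380]
a=cv2.resize(a,(500,550),interpolation=cv2.INTER_CUBIC);b=cv2.resize(b,None,fx=5.5,fy=5.5,interpolation=cv2.INTER_CUBIC)
cv2.imwrite('pics/c4.png',np.hstack([a,b]))
```

```text
at [0.5567 0.0563 0.3211] yaw 8.29 d tool [-0.002   0.2447  0.0203] [ 0.6 -0.4 -0.3] 14.4333
```

View pics/c4.png

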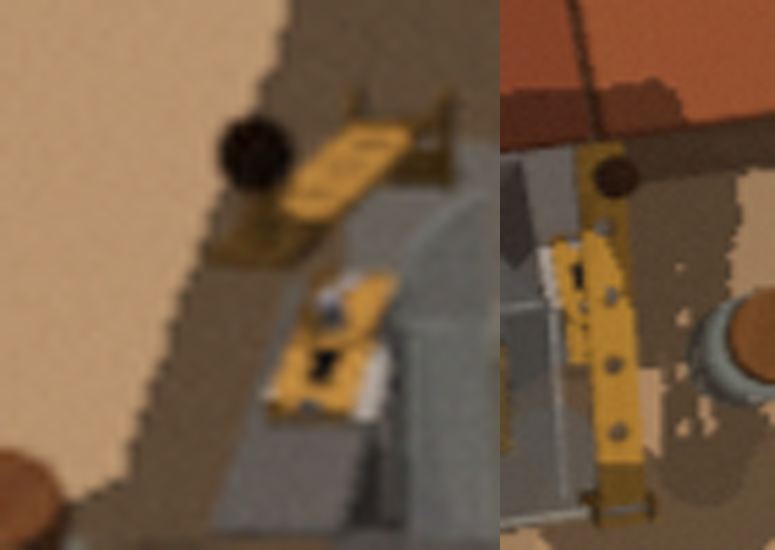

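The bin is out and the bar is raised. In the scene crop the peg and collar show around (332,300), the slot at (322,365) and the keep's far edge near y≈415. In the top crop the holes are at (617,432), (613,365), (611,297) and (602,230), and the slot is at (578,278).

Run:
```python
from h import *
im=cv2.imread('pics/raw_s4.png').astype(int)
print('R (R-B)  cols',list(range(165,181)))
for v in range(180,199): print(v,' '.join('%3d/%3d'%(im[v,u,2],im[v,u,2]-im[v,u,0]) for u in range(165,181)))
im=cv2.imread('pics/raw_t4.png').astype(int)
print('top',list(range(338,352)))
for v in range(156,184): print(v,' '.join('%3d/%3d'%(im[v,u,2],im[v,u,2]-im[v,u,0]) for u in range(338,352)))
S=lambda x,y:(x/10+140-.45,y/10+155-.45)
T=lambda x,y:((x-500)/5.5+330-.4,y/5.5+115-.4)
c,s=np.cos(.139),np.sin(.139)
def H(p): d=np.array(p)[:2]-[.562,-.1872]; return np.round([.04+c*d[0]+s*d[1],-s*d[0]+c*d[1],*p[2:]],4)
for n,a,b in [('knob',(255,150),(616,177))]: p,e=tri(S(*a),T(*b)); print(n,H(p),e)
for n,b,d in [('h1',(617,432),.04),('h2',(613,365),.074),('h3',(611,297),.108),('h4',(602,230),.142)]:
    for a in (.45,): print(n,H(onz('top',*T(*b),.1666+d*np.sin(a)+.002)))
for n,b in [('FL',(555,240)),('NL',(572,360)),('slot',(578,278))]: print('top',n,H(onz('top',*T(*b),.1675)))
```

```text
R (R-B)  cols [165, 166, 167, 168, 169, 170, 171, 172, 173, 174, 175, 176, 177, 178, 179, 180]
180  82/ 56  81/ 56  83/ 57  75/ 52  65/ 39  62/ 32  83/ 37  91/ 39  94/ 39  97/ 30 102/ 20 101/ 14 102/ 14 101/ 14 104/ 13 103/ 10
181  76/ 47  79/ 48  75/ 48  71/ 43  71/ 37  86/ 38  94/ 40  96/ 44  92/ 42 100/ 31 105/ 17 107/ 21 107/ 23 110/ 22 104/ 18 104/ 11
182  90/ 39  91/ 43  89/ 41  88/ 38  88/ 33  95/ 40  95/ 53  97/ 59 101/ 48 122/ 26 133/ 23 131/ 46 135/ 66 135/ 63 123/ 38 100/  9
183  93/ 39  92/ 41  94/ 40  93/ 33  92/ 23  94/ 33  97/ 58 113/ 47 129/ 40 151/ 33 159/ 51 170/101 177/119 170/103 137/ 58  93/ 11
184  94/ 41  91/ 37  93/ 40  96/ 28  94/ 17  95/ 34 111/ 47 140/ 22 138/ 18 145/ 67 177/116 188/126 182/124 157/ 88 111/ 33  85/  7
185  93/ 38  92/ 41  96/ 40  94/ 23  94/ 22  93/ 47 100/ 34 107/  9  98/  7 147/ 71 186/126 187/125 178/118 128/ 72  79/ 12  87/  6
186  95/ 40  93/ 39  96/ 37  93/ 22  91/ 30  93/ 61  91/ 50  72/ 20  60/  4 124/ 63 175/118 183/125 153/ 98  86/ 31  84/ 11  93/  7
187  92/ 39  95/ 39  95/ 31  90/ 16  99/ 39 104/ 72  88/ 54  79/ 32  85/ 26 120/ 
[... 4389 characters left out ...]
  91/ 15 124/ 59 155/103 161/117 146/104 146/105 165/122 160/114 124/ 80 102/ 56 104/ 55
181  71/  7  96/  9 110/ 21  92/ 29  97/ 48 105/ 57 108/ 60 104/ 56 123/ 85 157/118 152/105 106/ 60  86/ 39  88/ 43
182  75/  9  98/ 14 110/ 26  93/ 32  87/ 39  86/ 39  83/ 37  86/ 40 116/ 77 157/116 161/116 121/ 75  89/ 45 113/ 71
183  80/ 13  99/ 15 111/ 26  95/ 33  86/ 36  84/ 37  86/ 38  86/ 36 118/ 75 158/113 169/125 160/115 155/112 160/116
knob [ 0.0731 -0.0031  0.259 ] 0.0007244213903196376
h1 [-0.0365 -0.0025  0.186 ]
h2 [-0.0055 -0.0024  0.2008]
h3 [ 0.0251 -0.0033  0.2156]
h4 [ 0.055  -0.0007  0.2304]
top FL [0.0652 0.0061 0.1675]
top NL [0.0038 0.0083 0.1675]
top slot [ 0.0444 -0.0019  0.1675]
```

Run:
```python
from h import *
c,s=np.cos(.139),np.sin(.139)
def H(p): d=np.array(p)[:2]-[.562,-.1872]; return np.array([.04+c*d[0]+s*d[1],-s*d[0]+c*d[1]])
T=lambda x,y:((x-500)/5.5+330-.4,y/5.5+115-.4)
im=cv2.imread('pics/raw_t4.png').astype(int)
R=im[:,:,2]
def cen(u,v):
    w=R[v-3:v+4,u-3:u+4]; m=np.clip(150-w,0,None); yy,xx=np.mgrid[v-3:v+4,u-3:u+4]; return (xx*m).sum()/m.sum(),(yy*m).sum()/m.sum()
h=[cen(351,193),cen(350,181),cen(350,168)]; print(np.round(h,2))
for a in (.38,.42,.46):
  zp=.1666; X=[H(onz('top',*q,zp+d*np.sin(a)+.001))[0] for q,d in zip(h,(.04,.074,.108))]
  print(a,np.round(X,4),'pivots',np.round([x-d*np.cos(a)+.001*np.sin(a) for x,d in zip(X,(.04,.074,.108))],4))
print('collar',H(onz('top',345.5,170.8,.170)),'far edge',H(onz('top',345.5,167.2,.170)),'near edge',H(onz('top',345.5,174.4,.170)),'tip',H(onz('top',345,170.5,.181)))
print('keep far',H(onz('top',341,158.9,.1675)),'near',H(onz('top',343,180.8,.1675)))
```

```text
[[351.04 193.25]
 [350.25 180.96]
 [351.29 167.74]]
0.38 [-0.0365 -0.0049  0.028 ] pivots [-0.0733 -0.0732 -0.0719]
0.42 [-0.0366 -0.0052  0.0274] pivots [-0.0727 -0.0723 -0.0708]
0.46 [-0.0367 -0.0055  0.0268] pivots [-0.0721 -0.0714 -0.0695]
collar [ 0.0277696  -0.00314067] far edge [ 0.03766908 -0.00488969] near edge [ 0.01789921 -0.0013968 ] tip [0.02711126 0.00093137]
keep far [0.06280802 0.00263658] near [0.00168447 0.00779256]
```

Measured in the top view alone, hole 3 would land about 7 mm too far towards the wall. The bin therefore has to come out a further 7 mm or so. I'll regrasp the knob and draw it out.

Request:
{"method": "jog_arm", "body": {"turn": [[0,0,0],[0,0,0],[0,0,0],[0,0,0],[0,0,0],[0,0,0],[0,0,0],[0,0,0],[0,0,0]], "delta_pos": [[0,0.035,0],[0,0.035,0],[0,0.035,0],[0,0.035,0],[0,0.035,0.01],[0,0.035,0.01],[-0.001,0.035,0],[0,0,0],[0,0,0]], "gripper": [0.045,0.045,0.045,0.045,0.045,0.045,0.045,0.045,0.045]}}

```text
time: 15.28
tool_pos: [0.5905, -0.1952, 0.3002]
tcp_rot: [-3.134, -0.211, 0.003]
wrist_force: [0.0, 0.4, -0.1]
width: 0.527
grip_force: 0.0
```

```bash
python3 -c "
from h import *
to([.5909,-.1868,.2362])"
```

```text
at [ 0.5905 -0.1952  0.3002] yaw 7.71 d tool [ 0.0017 -0.0082  0.064 ] [ 0.   0.4 -0.1] 15.2833
```

Request:
{"method": "jog_arm", "body": {"turn": [[0,0,0],[0,0,0],[0,0,0],[0,0,0],[0,0,0],[0,0,0]], "delta_pos": [[0,0,0],[0,0,0],[0,0,0.02],[0,0,0.02],[0,0,0],[0,0,0]], "gripper": [0.045,0.045,0.045,0.045,0.045,0.045]}}

```text
time: 15.78
tool_pos: [0.5904, -0.1903, 0.2601]
tcp_rot: [-3.132, -0.222, 0.004]
wrist_force: [0.5, 0.3, -0.2]
width: 0.53
grip_force: 0.0
```

```bash
python3 -c "
from h import *
to([.5909,-.1868,.2362])"
```

```text
at [ 0.5904 -0.1903  0.2601] yaw 8.1 d tool [ 0.001  -0.0033  0.024 ] [ 0.5  0.3 -0.2] 15.7833
```

Request:
{"method": "jog_arm", "body": {"turn": [[0,0,0],[0,0,0],[0,0,0],[0,0,0],[0,0,0],[0,0,0],[0,0,0],[0,0,0],[0,0,0]], "delta_pos": [[0.001,-0.0032,0],[0,0,0.012],[0,0,0.012],[0,0,0],[0,0,0],[0,0,0],[0,0,0],[0,0,0],[0,0,0]], "gripper": [0.045,0.045,0.045,0.045,0.015,0.015,0.015,0.015,0.015]}}

```text
time: 16.53
tool_pos: [0.5917, -0.1885, 0.2373]
tcp_rot: [-3.134, -0.219, 0.0]
wrist_force: [-1.4, -0.2, -0.5]
width: 0.209
grip_force: 29.2
```

Request:
{"method": "jog_arm", "body": {"turn": [[0,0,0],[0,0,0],[0,0,0],[0,0,0],[0,0,0],[0,0,0]], "delta_pos": [[-0.002,0,0.001],[-0.002,0,0.001],[-0.002,0,0.001],[-0.0025,0,0.001],[0,0,0],[0,0,0]], "gripper": [0.015,0.015,0.015,0.015,0.015,0.015]}}

```text
time: 17.03
tool_pos: [0.5837, -0.1897, 0.2337]
tcp_rot: [3.133, 0.219, 0.002]
wrist_force: [3.9, -0.2, 3.4]
width: 0.208
grip_force: 29.5
```

Request:
{"method": "jog_arm", "body": {"turn": [[0,0,0],[0,0,0],[0,0,0],[0,0,0],[0,0,0],[0,0,0],[0,0,0],[0,0,0],[0,0,0],[0,0,0]], "delta_pos": [[0.0023,-0.0015,0.004],[0.0022,0,0.004],[0.0021,0,0.004],[0.0019,0,0.004],[0.0018,0,0.004],[0.0016,0,0.004],[0.0015,0,0.004],[0.0013,0,0.004],[0,0,0],[0,0,0]], "gripper": [0.015,0.015,0.015,0.015,0.015,0.015,0.015,0.015,0.015,0.015]}}

```text
time: 17.87
tool_pos: [0.5972, -0.1859, 0.2003]
tcp_rot: [-3.133, -0.219, 0.003]
wrist_force: [3.2, 1.2, 0.9]
width: 0.212
grip_force: 29.8
```

Request:
{"method": "jog_arm", "body": {"turn": [[0,0,0],[0,0,0],[0,0,0],[0,0,0],[0,0,0],[0,0,0]], "delta_pos": [[0.001,0,0.001],[0.001,0,0.001],[0.0005,0,0.001],[0.0005,0,0.001],[0,0,0],[0,0,0]], "gripper": [0.015,0.015,0.015,0.015,0.015,0.015]}}

```text
time: 18.37
tool_pos: [0.5993, -0.1855, 0.1961]
tcp_rot: [-3.133, -0.219, 0.005]
wrist_force: [-4.4, -0.5, -0.3]
width: 0.21
grip_force: 29.6
```

Request:
{"method": "jog_arm", "body": {"turn": [[0,0,0],[0,0,0],[0,0,0],[0,0,0]], "delta_pos": [[0.0003,0,0.001],[0.0003,0,0.001],[0,0,0],[0,0,0]], "gripper": [0.015,0.015,0.015,0.015]}}

```text
time: 18.7
tool_pos: [0.6011, -0.1855, 0.195]
tcp_rot: [-3.134, -0.219, 0.001]
wrist_force: [-4.0, -0.1, -0.3]
width: 0.206
grip_force: 29.6
```

Request:
{"method": "jog_arm", "body": {"turn": [[0,0,0],[0,0,0],[0,0,0],[0,0,0]], "delta_pos": [[0,0,0.001],[0,0,0.001],[0,0,0.0005],[0,0,0]], "gripper": [0.015,0.015,0.015,0.015]}}

```text
time: 19.03
tool_pos: [0.6019, -0.1856, 0.1934]
tcp_rot: [3.134, 0.219, 0.002]
wrist_force: [-4.0, -0.3, 3.0]
width: 0.209
grip_force: 29.8
```

Request:
{"method": "jog_arm", "body": {"turn": [[0,0,0],[0,0,0],[0,0,0],[0,0,0]], "delta_pos": [[0,0,0.001],[0,0,0.001],[0,0,0],[0,0,0]], "gripper": [0.015,0.015,0.015,0.015]}}

```text
time: 19.37
tool_pos: [0.6028, -0.1854, 0.1913]
tcp_rot: [3.134, 0.22, 0.005]
wrist_force: [2.0, 2.1, 1.5]
width: 0.209
grip_force: 29.8
```

Request:
{"method": "jog_arm", "body": {"turn": [[0,0,0],[0,0,0],[0,0,0],[0,0,0]], "delta_pos": [[0.0003,0,0.001],[0.0003,0,0.001],[0,0,0],[0,0,0]], "gripper": [0.015,0.015,0.015,0.015]}}

```text
time: 19.7
tool_pos: [0.6033, -0.1855, 0.1896]
tcp_rot: [3.133, 0.22, 0.005]
wrist_force: [3.6, 2.3, 4.7]
width: 0.21
grip_force: 30.1
```

Request:
{"method": "jog_arm", "body": {"turn": [[0,0,0],[0,0,0],[0,0,0],[0,0,0]], "delta_pos": [[0.0003,0,0.001],[0.0003,0,0.001],[0,0,0],[0,0,0]], "gripper": [0.015,0.015,0.015,0.015]}}

```text
time: 20.03
tool_pos: [0.6038, -0.1854, 0.1874]
tcp_rot: [3.133, 0.22, 0.005]
wrist_force: [4.5, 1.9, 4.1]
width: 0.211
grip_force: 30.0
```

Request:
{"method": "jog_arm", "body": {"turn": [[0,0,0],[0,0,0],[0,0,0],[0,0,0],[0,0,0]], "delta_pos": [[0.0009,-0.0005,0.001],[0.0006,0,0.001],[0.0003,0,0.001],[0,0,0],[0,0,0]], "gripper": [0.015,0.015,0.015,0.015,0.015]}}

```text
time: 20.45
tool_pos: [0.6045, -0.1848, 0.1834]
tcp_rot: [3.134, 0.219, 0.001]
wrist_force: [4.7, 0.0, 1.9]
width: 0.208
grip_force: 29.8
```

Request:
{"method": "jog_arm", "body": {"turn": [[0,0,0],[0,0,0],[0,0,0],[0,0,0],[0,0,0]], "delta_pos": [[0.0003,0,0.001],[0.0003,0,0.001],[0.0002,0,0.001],[0,0,0],[0,0,0]], "gripper": [0.015,0.015,0.015,0.015,0.015]}}

```text
time: 20.87
tool_pos: [0.6048, -0.1845, 0.1804]
tcp_rot: [-3.134, -0.219, 0.001]
wrist_force: [3.8, -0.0, 1.8]
width: 0.211
grip_force: 29.6
```

Request:
{"method": "jog_arm", "body": {"turn": [[0,0,0],[0,0,0],[0,0,0],[0,0,0]], "delta_pos": [[0.0005,0,0.001],[0.0003,0,0.001],[0,0,0],[0,0,0]], "gripper": [0.015,0.015,0.015,0.015]}}

```text
time: 21.2
tool_pos: [0.6052, -0.1845, 0.1789]
tcp_rot: [3.134, 0.22, -0.002]
wrist_force: [0.8, 0.1, 5.4]
width: 0.208
grip_force: 29.9
```

Request:
{"method": "jog_arm", "body": {"turn": [[0,0,0],[0,0,0],[0,0,0],[0,0,0]], "delta_pos": [[0.0003,0,0.001],[0.0002,0,0.001],[0,0,0],[0,0,0]], "gripper": [0.015,0.015,0.015,0.015]}}

```text
time: 21.53
tool_pos: [0.6055, -0.1846, 0.1783]
tcp_rot: [3.134, 0.219, -0.002]
wrist_force: [-3.2, 0.9, 11.0]
width: 0.208
grip_force: 33.3
```

Firm stop at z 0.178, where the height predicted for home is 0.1776. I'll ease off, let go, lift clear and look.

Request:
{"method": "jog_arm", "body": {"turn": [[0,0,0],[0,0,0],[0,0,0],[0,0,0],[0,0,0],[0,0,0],[0,0,0],[0,0,0]], "delta_pos": [[-0.0005,0,-0.0015],[-0.0005,0,-0.001],[0,0,0],[0,0,0],[0,0,0],[0,0,0],[0,0,0],[0,0,0]], "gripper": [0.015,0.015,0.015,0.04,0.04,0.04,0.04,0.04]}}

```text
time: 22.2
tool_pos: [0.6048, -0.1844, 0.1785]
tcp_rot: [-3.133, -0.219, 0.002]
wrist_force: [-0.5, -0.5, 0.8]
width: 0.469
grip_force: 0.0
```

Request:
{"method": "jog_arm", "body": {"turn": [[0,0,0],[0,0,0],[0,0,0],[0,0,0],[0,0,0],[0,0,0],[0,0,0],[0,0,0],[0,0,0],[0,0,0],[0,0,0]], "delta_pos": [[0,0,-0.02],[0,0,-0.035],[0,0,-0.035],[0,-0.03,-0.02],[0,-0.035,0],[0,-0.035,0],[0,-0.035,0],[0,-0.035,0],[0,-0.035,0],[0,-0.035,0],[0,0,0]], "gripper": [0.04,0.04,0.04,0.04,0.04,0.04,0.04,0.04,0.04,0.04,0.04]}}

```text
time: 23.12
tool_pos: [0.5706, 0.0587, 0.2892]
tcp_rot: [-3.13, -0.227, 0.001]
wrist_force: [-0.9, 0.5, 0.2]
width: 0.466
grip_force: 0.0
```

Run:
```python
from h import *
shot('scene','s5');shot('top','t5')
a=cv2.imread('pics/raw_s5.png')[155:210,140:190];b=cv2.imread('pics/raw_t5.png')[115:215,330:380]
a=cv2.resize(a,(500,550),interpolation=cv2.INTER_CUBIC);b=cv2.resize(b,None,fx=5.5,fy=5.5,interpolation=cv2.INTER_CUBIC)
cv2.imwrite('pics/c5.png',np.hstack([a,b]))
```

```text
(no output)
```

View pics/c5.png

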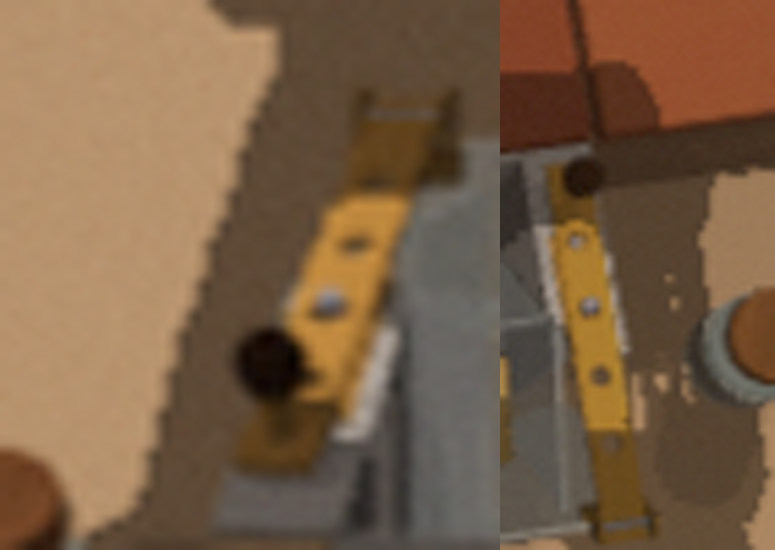

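The picture shows the peg standing up through the third hole, at (328,302) in the scene crop and (590,305) in the top crop, with the bar nearly level. As a last numeric check I'll triangulate the knob height.

Run:
```python
from h import *
S=lambda x,y:(x/10+140-.45,y/10+155-.45)
T=lambda x,y:((x-500)/5.5+330-.4,y/5.5+115-.4)
print(tri(S(272,362),T(584,177)), tri(S(328,302),T(590,305)), tri(S(353,243),T(600,375)), tri(S(405,100),T(625,522)))
```

```text
(array([ 0.61010341, -0.18463993,  0.19970839]), np.float64(0.0019169822719104302)) (array([ 0.55160717, -0.1922439 ,  0.17400995]), np.float64(0.000278558734987068)) (array([ 0.5173001 , -0.1973586 ,  0.16867711]), np.float64(5.884397266555576e-05)) (array([ 0.44426639, -0.20684317,  0.16761337]), np.float64(0.0005683008108966481))
```

```bash
python3 -c "
from workcell import ticket
print(ticket.finish_job())"
```

```text
the job is handed in; nothing more can be done
None
```

The bin is propped open with the peg through the third hole, and the stay measures home on the collar: bar top at the hole 0.174 m, knob 0.200 m. The arm has let go and stands clear; I did not measure the seed jar, stone dish, spoon rest and glass jar afterwards, but made no move toward them. The job was handed in at about 23 s.

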